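Shut the double-lidded spares case, then shade it with the outer lid alone

ROBOT

A 6-joint arm with a two-finger parallel gripper is mounted at the origin on the work surface. World frame = base frame: x ahead of the robot, y to its left, z up, the work surface at z = 0. Lengths are in m, angles in rad, forces in N, time in s.
With the tool pointing down it reaches from about 0.225 to 0.875 m from the base axis. Payload 3.4 kg.
Tool frame: the origin (TCP) lies at the very end of the fingers, on their centre line; the grasp point (between the pads) lies 19 mm behind it; z points along the fingers, y is the line along which they close (so a half turn about z gives the same grasp; the last joint's range is limited). The gripper opens to 85 mm and grips with 20 to 120 N. Pads are 22 mm wide; open, the fingers measure 114 mm over their backs; the gripper's body (76 mm by 85 mm) begins 54 mm behind the grasp point. The pads swing forward as they close: fully open they stand 13 mm farther back than shut.
Start: joints at [1.017, 0.276, 1.505, -0, 1.361, -0.121], TCP at [0.241, 0.522, 0.231] pointing down, gripper open.
Joint ranges: [-2.89, 2.89], [-0.75, 2.08], [0.22, 2.7], [-1.18, 4.32], [0.11, 2.71], [-2.7, 2.7]. Speed limits (rad/s): [2.57, 2.57, 3.14, 3.14, 3.14, 3.14].

INTERFACE

Orientations are given as [roll, pitch, yaw] about the fixed x, y, z axes, in that order (R = Rz(yaw) Ry(pitch) Rx(roll)).
In Python, from station import r gives the robot as it stands.
- The arm moves only by the tool move_arm, never from a script. Its argument "motion" is a list of rows, each an object of numbers: "wx", "wy", "wz": the turn, a rotation vector about the tool's x, y, z normalised to -1 to 1, where 1 is pi/4 rad; "x", "y", "z": the shift along the tool's x, y, z normalised to -1 to 1, where 1 is 0.05 m; "claw": the opening, from 0 (shut) to 1 (fully open). In form: [{"wx": .., "wy": .., "wz": .., "x": .., "y": .., "z": .., "claw": ..}, ...]. A call has 1 to 12 rows; each row shifts and turns the commanded pose from where the row before left it, along the tool's axes as they then stand; what a row does not reach is not made up. A row lasts 1/12 s, in which the tool goes at most 41.7 mm and 7.16 degrees, less where a joint would pass 70% of its speed; a pose out of reach is approached as far as the arm can. A call with a number of a shift or a turn outside -1 to 1 is refused whole. A call with a gripper value outside its range is refused whole. The fingers move at their own pace and stop on an object; the grip force is fixed at half the most. Time passes only in rows, so rows that do not move let the fingers close. It gives the time, the measured TCP pose, the force, the opening and the grip force at its end, in the units of the state.
- r.sense(): the state, without advancing time (a new reading comes with each control period).
- r.camera(name): name is "scene" or "top" or "wrist"; returns a dict with "pixels" (384x512x3 uint8, blue, green, red), "vfov" (degrees; the focal length in pixels is half the picture's height over the tangent of half this angle, whatever the lens; pixels are square), "cx", "cy" (the principal point, pixels), "T" (4x4, takes a point from camera to world coordinates). Camera axes: x right, y up, looking along -z (the intrinsics and any distortion apply to the point x, -y, -z); pixel columns grow to the right and rows downward; lengths in m; the calibration is good to about 2 mm. The wrist camera is an equidistant fisheye: a pixel r from the principal point sees the ray r / f radians off the axis. A picture is of the moment at which its call begins. There is no depth.
- r.finish_job(): hands the job in; it is judged then, once.
The state is a dict: "clock": time; "q": joint angles; "dq": joint speeds; "effort": joint torques, N m; "eef_pos": TCP position; "tcp_rot": TCP orientation; "contact_force": force on the tool from outside, world axes, zero at the start; "ft_torque": the same for the moment, N m; "grip_width": finger opening in m; "finger_force": force on a finger pad.
Only numpy, scipy, OpenCV 4.12 (cv2) and the standard library are available. Lean on these libraries where they do the work, as an engineer would, in place of code of your own. Each camera call takes 0.05 s, during which the arm holds its last target. There are 200 camera calls.

TASK

The diver's spares case on the bench stands open, its orange outer lid and the clear inner lid nested in front of it both up: ease the orange lid down so that it carries the clear lid down with it, until both are fully shut, letting neither slam. Then raise the orange lid alone to about 60 degrees and finish holding it there as a sunshade (it would drop shut if let go), with the clear lid still fully shut so that the spares can be counted through it. Do not touch the clear lid with the gripper or arm, and leave the jar, torch, whistle and mouthpiece where they are.

Things in the scene. Friction and masses are not known exactly. Their poses are not given: they have to be found in the camera images.
- case: the spares case: grey tub 150 mm deep (its x) by 240 mm wide (its y) by 56 mm high, standing firmly on the bench (it does not slide), always turned with its front roughly towards the robot. Origin: centre of its underside. Its +x points from the front to the hinge side, its z is up
- outer_hinge (a point): middle of the orange outer lid's hinge line, which runs along the case's y; fixed in the case at x +79 mm, z 58 mm
- outer_handle (a point): middle of the orange lid's black carrying handle: a round bar 12 mm thick, 86 mm long, parallel to the hinge and 189 mm from it, in the lid's plane, with a free gap of 26 mm to the lid's front edge. Lid shut: at case x -110 mm, z 64 mm, only air beneath it; lid upright: the topmost part. Its axes are the case's when shut and turn with the lid
- outer_lid (a joint): angle of the orange lid: 0 fully shut, 1.57 upright, 1.72 its stop, where it starts, leaning away from the robot. A shell 156 x 248 x 18 mm, about 0.26 kg. Light hinge friction; below about 1.2 it falls shut if let go. Two rubber pads under it push the clear lid down before them and press it home when the orange lid is fully shut; they cannot pull it up
- inner_lid (a joint): angle of the clear lid: 0 fully shut over the compartments, 1.57 upright. A flat clear panel 138 x 232 x 3 mm with a pale bluish rim, about 0.09 kg, hinged 11 mm in front of the orange lid's hinge; it fits inside the orange lid's skirt. Its stiff hinge holds it at any angle at which it is left
- inner_front (a point): middle of the clear lid's front edge (the one away from its hinge), on its upper face
- jar: glass jar with an aluminium screw lid, 72 mm across, 98 mm high, standing; origin: centre of its underside
- torch: aluminium dive torch, 140 mm long, 36 mm across, lying along its x; origin: under its middle, on the bench
- whistle: green plastic whistle, about 45 x 18 x 22 mm, lying; origin: on the bench under its round part
- mouthpiece: black silicone mouthpiece, about 52 x 58 x 26 mm, lying; origin: on the bench near its middle

How it is judged:
On the way, in this order (a step that is already met when the one before it is completed fails the run):
1. both lids are fully shut: the orange lid within 0.05 rad and the clear lid within 0.04 rad (value of joint outer_lid below 0.05 rad and value of joint inner_lid below 0.04 rad), for 0.3 s.
2. the orange lid is lifted alone, past 0.3 rad, the clear lid staying shut within 0.04 rad (value of joint outer_lid above 0.3 rad and value of joint inner_lid below 0.04 rad), for 0.1 s.
At the end, for the whole second after the job is handed in: the orange lid is held still by the gripper at 0.85 to 1.2 rad (about 50 to 70 degrees), the fingers bearing on it, and the clear lid is fully shut (within 0.04 rad) (value of joint outer_lid between 0.85 and 1.2 rad and velocity of joint outer_lid between -0.15 and 0.15 rad/s and value of joint inner_lid below 0.04 rad and contact force between the fingers and outer_lid above 0.5 N); the arm keeps its last pose, push and grip.
It fails at once if the gripper or the arm touches the clear inner lid (contact force between any of the fingers, the arm and inner_lid above 0.5 N).
It fails at once if a lid slams (falls or is driven faster than 2.5 rad/s towards shut) (velocity of joint any of outer_lid, inner_lid below -2.5 rad/s).
It fails at once if the jar, torch, whistle or mouthpiece is moved more than 20 mm (distance of any of jar, torch, whistle, mouthpiece from where it was at the start of the episode above 0.02 m).
It also fails if it takes over 45 s, if anything falls off the work surface, if the arm or the gripper's body presses on something with over 40 N, if the wrist force passes 120 N, or if a joint passes its speed limit or range.

## Working session

There is one attempt and no reset: what is moved stays moved. The work goes in short steps, Python scripts to look and compute and a tool call to move; the robot and the scene stay as the last step left them, time stands still between calls to the robot, and variables do not carry over. Pictures are saved under pics/ and viewed, at most 10 in all, crops included, and the job is handed in when it is done.

Besides the shell and the picture viewer there is one more tool, called after ">>>" by a JSON object that holds its "api" and its "payload", one argument or row to a line. move_arm: Moves the arm, as the interface text tells. Its arguments: {"type":"object","properties":{"motion":{"type":"array"}},"required":["motion"]}

```bash
mkdir -p pics; ls; python3 - <<'E'
from station import r
import cv2,numpy as np
s=r.sense();print({k:np.round(v,3) for k,v in s.items()})
for n in ("scene","top"):
    c=r.camera(n);cv2.imwrite(f"pics/{n}0.png",c["pixels"]);print(n,c["vfov"],c["cx"],c["cy"],np.round(c["T"],3).tolist())
a=[cv2.imread(f"pics/{n}0.png") for n in("scene","top")]
E
```

```text
pics
{'clock': np.float64(0.0), 'q': array([ 1.017,  0.277,  1.506,  0.   ,  1.361, -0.121]), 'dq': array([-0.   , -0.001, -0.   ,  0.001, -0.   , -0.   ]), 'effort': array([ 1.0000e-03, -4.1678e+01, -2.4580e+01, -0.0000e+00,  1.1000e-02,
       -0.0000e+00]), 'eef_pos': array([0.241, 0.522, 0.23 ]), 'tcp_rot': array([-3.14 , -0.   ,  2.709]), 'contact_force': array([-0.339,  0.006,  0.206]), 'ft_torque': array([-0.034, -0.015,  0.002]), 'finger_force': np.float64(0.0), 'grip_width': np.float64(0.085)}
scene 52.43416954996677 249.35331185058956 196.0780345974522 [[0.685, -0.61, 0.398, 0.868], [0.728, 0.585, -0.357, -0.273], [-0.015, 0.534, 0.845, 0.75], [0.0, 0.0, 0.0, 1.0]]
top 49.81634834586269 254.0736841829662 189.77712671979575 [[0.019, 0.99, -0.139, 0.449], [-1.0, 0.019, -0.001, 0.032], [0.001, 0.139, 0.99, 0.874], [0.0, 0.0, 0.0, 1.0]]
```

View pics/scene0.png

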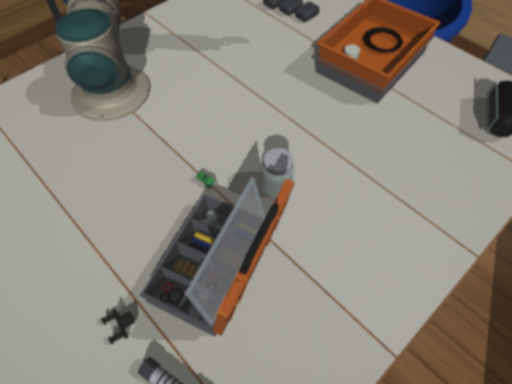

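View pics/top0.png

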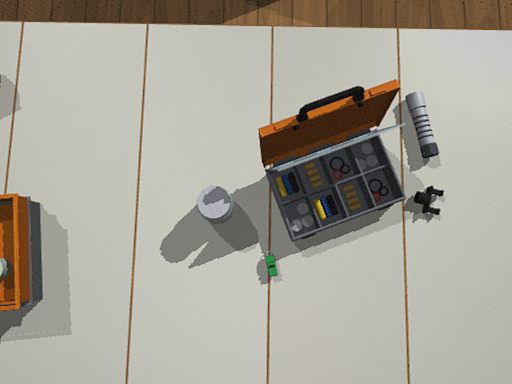

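The scene view shows the case at about (215,260), with the clear lid in front of the orange one. In the top view the handle runs (303,113)–(362,92) and the tub's front rim (295,238)–(405,200). The jar is at (214,203), the torch at (423,125), the mouthpiece at (428,200) and the whistle at (271,265).

```bash
python3 - <<'E'
import cv2
i=cv2.imread("pics/top0.png");cv2.imwrite("pics/c.png",cv2.resize(i[70:270,250:450],None,fx=3,fy=3,interpolation=cv2.INTER_CUBIC))
E
cat > h.py <<'E'
from station import r
import cv2,numpy as np
from scipy.spatial.transform import Rotation as R
def ray(c,u,v):
    f=192/np.tan(np.radians(c["vfov"]/2));T=np.array(c["T"])
    return T[:3,3],T[:3,:3]@np.array([(u-c["cx"])/f,-(v-c["cy"])/f,-1])
def onz(c,u,v,z):
    o,d=ray(c,u,v);return o+d*(z-o[2])/d[2]
def proj(c,p):
    f=192/np.tan(np.radians(c["vfov"]/2));T=np.array(c["T"]);q=T[:3,:3].T@(np.array(p)-T[:3,3])
    return np.array([c["cx"]+f*q[0]/-q[2],c["cy"]-f*q[1]/-q[2]])
E
```

```text
(no output)
```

View pics/c.png

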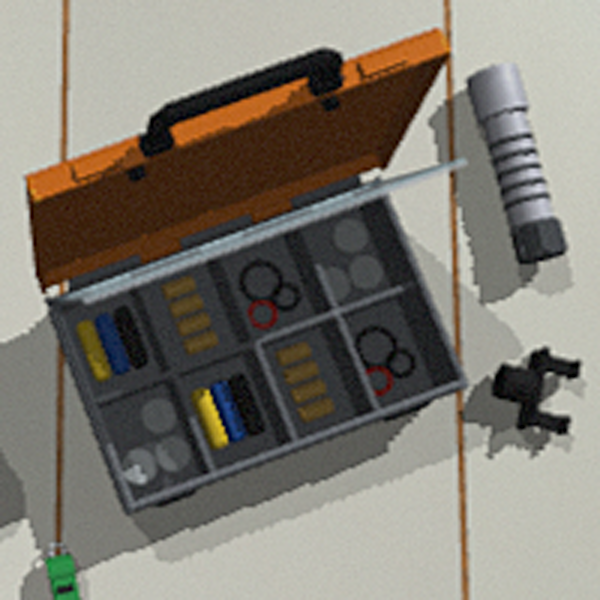

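The crop shows the tub's front rim corners at about crop (126,508) and (466,384), and the handle bar's centre line from about (165,110) to (325,60). I'll turn these into a pose.

```bash
python3 - <<'E'
from h import *
c=r.camera("top")
P=lambda u,v,z:onz(c,250+(u-1)/3,70+(v-1)/3,z)
a,b=P(126,508,.056),P(466,384,.056);print(a,b,np.linalg.norm(a-b))
# case y: left of front looking +x ; a has which y
l,rr=(a,b) if a[1]>b[1] else (b,a)
dy=(l-rr)/np.linalg.norm(l-rr);dx=np.array([dy[1],-dy[0],0]);yaw=np.arctan2(dx[1],dx[0])
O=(a+b)/2+dx*.075;O[2]=0
print("yaw",yaw,"origin",O)
h1,h2=P(165,110,.244),P(325,60,.244);d=h1-h2;print("handle",(h1+h2)/2,np.linalg.norm(d),np.arctan2(-d[0],d[1]),"pred",O+dx*.113)
w=lambda x,y,z:O+dx*x+dy*y+np.array([0,0,z])
for nm,p in dict(rl=w(.075,.12,.056),rr=w(.075,-.12,.056),ha=w(.113,.043,.244),hb=w(.113,-.043,.244)).items():
    q=proj(c,p);print(nm,(q-[250,70])*3)
# other things
for n,u,v,z in [("jar",214,203,.098),("torch",423,125,.018),("mouth",428,200,.013),("whistle",271,265,.011)]:print(n,onz(c,u,v,z))
E
```

```text
[ 0.46807662 -0.04287     0.056     ] [ 0.55428659 -0.26839189  0.056     ] 0.241437946808939
yaw 0.3651280046326238 origin [ 0.58123746 -0.12885078  0.        ]
handle [ 0.68763019 -0.08746907  0.244     ] 0.08990351138868151 0.3319304580781947 pred [ 0.68678828 -0.088502    0.        ]
rl [ 47.55017892 294.97749904]
rr [378.75963157 177.50633316]
ha [170.36594695 111.93818754]
hb [321.55857934  59.1992813 ]
jar [0.53179598 0.10799143 0.098     ]
torch [ 0.71667777 -0.32586159  0.018     ]
mouth [ 0.55580962 -0.33227948  0.013     ]
whistle [ 0.41520601 -0.00482526  0.011     ]
```

>>> {"api": "move_arm", "payload": {
  "motion": [
    {"wx": 0,"wy": 0,"wz": 0.125,"x": 0,"y": 0,"z": -0.3,"claw": 0.6},
    {"wx": 0,"wy": 0,"wz": 0.125,"x": 0,"y": 0,"z": -0.3,"claw": 0.6},
    {"wx": 0,"wy": 0,"wz": 0.125,"x": 0,"y": 0,"z": -0.3,"claw": 0.6},
    {"wx": 0,"wy": 0,"wz": 0.125,"x": 0,"y": 0,"z": -0.3,"claw": 0.6},
    {"wx": 0,"wy": 0,"wz": 0.125,"x": 0,"y": 0,"z": -0.3,"claw": 0.6},
    {"wx": 0,"wy": 0,"wz": 0.125,"x": 0,"y": 0,"z": -0.3,"claw": 0.6},
    {"wx": 0,"wy": 0,"wz": 0.125,"x": 0,"y": 0,"z": -0.3,"claw": 0.6},
    {"wx": 0,"wy": 0,"wz": 0.125,"x": 0,"y": 0,"z": -0.3,"claw": 0.6}
  ]
}}

```text
clock: 0.82
eef_pos: [0.241, 0.5218, 0.3517]
tcp_rot: [-3.141, 0.0, 1.919]
contact_force: [0.7, 0.9, -0.9]
grip_width: 0.0514
finger_force: 0.0
```

>>> {"api": "move_arm", "payload": {
  "motion": [
    {"wx": 0,"wy": 0,"wz": 0,"x": -0.6,"y": 0.17,"z": 0,"claw": 0.6},
    {"wx": 0,"wy": 0,"wz": 0,"x": -0.6,"y": 0.17,"z": 0,"claw": 0.6},
    {"wx": 0,"wy": 0,"wz": 0,"x": -0.6,"y": 0.17,"z": 0,"claw": 0.6},
    {"wx": 0,"wy": 0,"wz": 0,"x": -0.6,"y": 0.17,"z": 0,"claw": 0.6},
    {"wx": 0,"wy": 0,"wz": 0,"x": -0.6,"y": 0.17,"z": 0,"claw": 0.6},
    {"wx": 0,"wy": 0,"wz": 0,"x": -0.6,"y": 0.17,"z": 0,"claw": 0.6},
    {"wx": 0,"wy": 0,"wz": 0,"x": -0.6,"y": 0.17,"z": 0,"claw": 0.6},
    {"wx": 0,"wy": 0,"wz": 0,"x": -0.6,"y": 0.17,"z": 0,"claw": 0.6},
    {"wx": 0,"wy": 0,"wz": 0,"x": -0.6,"y": 0.17,"z": 0,"claw": 0.6},
    {"wx": 0,"wy": 0,"wz": 0,"x": -0.6,"y": 0.17,"z": 0,"claw": 0.6},
    {"wx": 0,"wy": 0,"wz": 0,"x": -0.6,"y": 0.17,"z": 0,"claw": 0.6},
    {"wx": 0,"wy": 0,"wz": 0,"x": -0.6,"y": 0.17,"z": 0,"claw": 0.6}
  ]
}}

```text
clock: 1.82
eef_pos: [0.4617, 0.2179, 0.3511]
tcp_rot: [-3.141, -0.0, 1.923]
contact_force: [0.1, 1.1, -0.3]
grip_width: 0.0513
finger_force: 0.0
```

>>> {"api": "move_arm", "payload": {
  "motion": [
    {"wx": 0,"wy": 0,"wz": 0,"x": -0.61,"y": 0.177,"z": 0,"claw": 0.6},
    {"wx": 0,"wy": 0,"wz": 0,"x": -0.61,"y": 0.177,"z": 0,"claw": 0.6},
    {"wx": 0,"wy": 0,"wz": 0,"x": -0.61,"y": 0.177,"z": 0,"claw": 0.6},
    {"wx": 0,"wy": 0,"wz": 0,"x": -0.61,"y": 0.177,"z": 0,"claw": 0.6},
    {"wx": 0,"wy": 0,"wz": 0,"x": -0.61,"y": 0.177,"z": 0,"claw": 0.6},
    {"wx": 0,"wy": 0,"wz": 0,"x": -0.61,"y": 0.177,"z": 0,"claw": 0.6},
    {"wx": 0,"wy": 0,"wz": 0,"x": -0.61,"y": 0.177,"z": 0,"claw": 0.6},
    {"wx": 0,"wy": 0,"wz": 0,"x": -0.61,"y": 0.177,"z": 0,"claw": 0.6},
    {"wx": 0,"wy": 0,"wz": 0,"x": -0.61,"y": 0.177,"z": 0,"claw": 0.6},
    {"wx": 0,"wy": 0,"wz": 0,"x": -0.61,"y": 0.177,"z": 0,"claw": 0.6},
    {"wx": 0,"wy": 0,"wz": 0,"x": -0.61,"y": 0.177,"z": 0,"claw": 0.6},
    {"wx": 0,"wy": 0,"wz": 0,"x": -0.61,"y": 0.177,"z": 0,"claw": 0.6}
  ]
}}

```text
clock: 2.82
eef_pos: [0.6879, -0.0888, 0.3507]
tcp_rot: [-3.141, -0.001, 1.923]
contact_force: [0.1, 0.0, -0.1]
grip_width: 0.0512
finger_force: 0.0
```

>>> {"api": "move_arm", "payload": {
  "motion": [
    {"wx": 0,"wy": 0,"wz": 0,"x": 0,"y": 0,"z": 0.3,"claw": 0.6},
    {"wx": 0,"wy": 0,"wz": 0,"x": 0,"y": 0,"z": 0.3,"claw": 0.6},
    {"wx": 0,"wy": 0,"wz": 0,"x": 0,"y": 0,"z": 0.3,"claw": 0.6},
    {"wx": 0,"wy": 0,"wz": 0,"x": 0,"y": 0,"z": 0.3,"claw": 0.6},
    {"wx": 0,"wy": 0,"wz": 0,"x": 0,"y": 0,"z": 0.1,"claw": 0.6}
  ]
}}

```text
clock: 3.23
eef_pos: [0.6861, -0.0874, 0.2829]
tcp_rot: [-3.137, -0.003, 1.923]
contact_force: [-0.5, 0.3, -0.1]
grip_width: 0.0515
finger_force: 0.0
```

```bash
python3 - <<'E'
from h import *
a=r.camera("wrist")["pixels"];b=r.camera("scene")["pixels"][130:330,130:330]
cv2.imwrite("pics/w1.png",np.hstack([cv2.resize(b,(384,384)),a[:,64:448]]));print(r.sense()["eef_pos"])
E
```

```text
[ 0.68661103 -0.08732121  0.28462576]
```

View pics/w1.png

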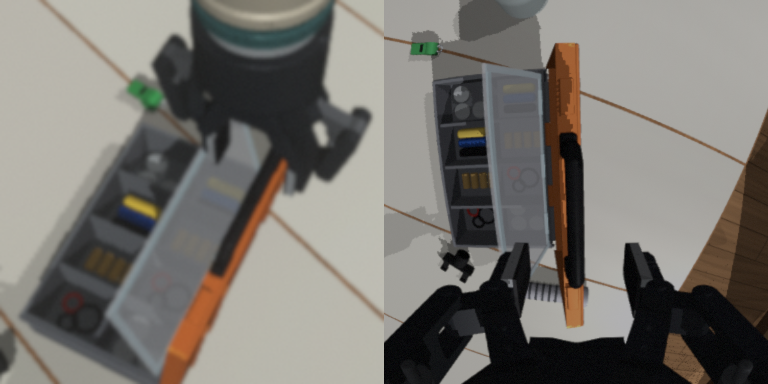

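The left half (scene) shows the gripper above the far (jar-side) end of the handle. In the right half (wrist) the bar at x≈575 lies midway between the fingers, but its span is rows 135–285. I'll check the along-bar offset numerically.

```bash
python3 - <<'E'
from h import *
s=r.sense();p=np.array(s["eef_pos"]);c=r.camera("scene");w=r.camera("wrist")
dx=np.array([np.cos(.36),np.sin(.36),0]);dy=np.array([-dx[1],dx[0],0])
f=lambda q:(proj(c,q)-130)*1.92
H=np.array([.687,-.088,.244])
print("tcp",f(p),"hL",f(H+.043*dy),"h",f(H),"hR",f(H-.043*dy))
def fe(q):
    T=np.array(w["T"]);v=T[:3,:3].T@(q-T[:3,3]);F=192/np.tan(np.radians(w["vfov"]/2))
    th=np.arccos(-v[2]/np.linalg.norm(v));k=F*th/np.hypot(v[0],v[1]);return [w["cx"]+k*v[0]+320,w["cy"]-k*v[1]]
print("wrist tcp",fe(p),fe(H+.043*dy),fe(H),fe(H-.043*dy))
E
```

```text
tcp [254.74629185 168.39814266] hL [277.0517505  151.20124531] h [253.71565269 195.45442657] hR [228.6357098  243.01453142]
wrist tcp [np.float64(577.6261787044409), np.float64(250.61506419392006)] [np.float64(577.2312654855878), np.float64(159.77308987605656)] [np.float64(577.6425486636384), np.float64(222.0721528064334)] [np.float64(577.9648192623804), np.float64(274.6498087528233)]
```

The wrist projection agrees with the measured handle to within a few mm, with its centre predicted at row 222. Next I descend 60 mm and close.

>>> {"api": "move_arm", "payload": {
  "motion": [
    {"wx": 0,"wy": 0,"wz": 0,"x": 0,"y": 0,"z": 0.2,"claw": 0.6},
    {"wx": 0,"wy": 0,"wz": 0,"x": 0,"y": 0,"z": 0.2,"claw": 0.6},
    {"wx": 0,"wy": 0,"wz": 0,"x": 0,"y": 0,"z": 0.2,"claw": 0.6},
    {"wx": 0,"wy": 0,"wz": 0,"x": 0,"y": 0,"z": 0.2,"claw": 0.6},
    {"wx": 0,"wy": 0,"wz": 0,"x": 0,"y": 0,"z": 0.2,"claw": 0.6},
    {"wx": 0,"wy": 0,"wz": 0,"x": 0,"y": 0,"z": 0.1,"claw": 0.6},
    {"wx": 0,"wy": 0,"wz": 0,"x": 0,"y": 0,"z": 0,"claw": 0.6}
  ]
}}

```text
clock: 4.02
eef_pos: [0.6863, -0.0872, 0.229]
tcp_rot: [-3.139, -0.002, 1.923]
contact_force: [0.4, 0.4, -0.5]
grip_width: 0.0513
finger_force: 0.0
```

>>> {"api": "move_arm", "payload": {
  "motion": [
    {"wx": 0,"wy": 0,"wz": 0,"x": 0,"y": 0,"z": 0,"claw": 0.4},
    {"wx": 0,"wy": 0,"wz": 0,"x": 0,"y": 0,"z": 0,"claw": 0.3},
    {"wx": 0,"wy": 0,"wz": 0,"x": 0,"y": 0,"z": 0,"claw": 0.2},
    {"wx": 0,"wy": 0,"wz": 0,"x": 0,"y": 0,"z": 0,"claw": 0.1},
    {"wx": 0,"wy": 0,"wz": 0,"x": 0,"y": 0,"z": 0,"claw": 0},
    {"wx": 0,"wy": 0,"wz": 0,"x": 0,"y": 0,"z": 0,"claw": 0},
    {"wx": 0,"wy": 0,"wz": 0,"x": 0,"y": 0,"z": 0,"claw": 0},
    {"wx": 0,"wy": 0,"wz": 0,"x": 0,"y": 0,"z": 0,"claw": 0}
  ]
}}

```text
clock: 4.68
eef_pos: [0.6854, -0.0884, 0.2322]
tcp_rot: [-3.138, 0.001, 1.924]
contact_force: [-5.1, -1.7, 2.3]
grip_width: 0.0098
finger_force: 58.6
```

The grip is good, but the bar sits about 7 mm towards the fingertips. I'll reopen, go 6 mm deeper and re-grip.

>>> {"api": "move_arm", "payload": {
  "motion": [
    {"wx": 0,"wy": 0,"wz": 0,"x": 0,"y": 0,"z": 0,"claw": 0.4},
    {"wx": 0,"wy": 0,"wz": 0,"x": 0,"y": 0,"z": 0,"claw": 0.4},
    {"wx": 0,"wy": 0,"wz": 0,"x": 0,"y": 0,"z": 0.06,"claw": 0.4},
    {"wx": 0,"wy": 0,"wz": 0,"x": 0,"y": 0,"z": 0.06,"claw": 0.4},
    {"wx": 0,"wy": 0,"wz": 0,"x": 0,"y": 0,"z": 0,"claw": 0.4},
    {"wx": 0,"wy": 0,"wz": 0,"x": 0,"y": 0,"z": 0,"claw": 0.2},
    {"wx": 0,"wy": 0,"wz": 0,"x": 0,"y": 0,"z": 0,"claw": 0.1},
    {"wx": 0,"wy": 0,"wz": 0,"x": 0,"y": 0,"z": 0,"claw": 0},
    {"wx": 0,"wy": 0,"wz": 0,"x": 0,"y": 0,"z": 0,"claw": 0},
    {"wx": 0,"wy": 0,"wz": 0,"x": 0,"y": 0,"z": 0,"claw": 0},
    {"wx": 0,"wy": 0,"wz": 0,"x": 0,"y": 0,"z": 0,"claw": 0}
  ]
}}

```text
clock: 5.6
eef_pos: [0.6853, -0.0881, 0.2252]
tcp_rot: [-3.137, -0.001, 1.924]
contact_force: [-4.5, -0.9, 0.3]
grip_width: 0.0099
finger_force: 58.4
```

```bash
python3 - <<'E'
from h import *
a=r.camera("wrist")["pixels"];b=r.camera("scene")["pixels"][130:330,130:330]
cv2.imwrite("pics/w2.png",np.hstack([cv2.resize(b,(384,384)),a[:,64:448]]))
s=r.sense();print(s["eef_pos"],s["contact_force"],s["grip_width"])
# arc plan: lid angle -> tool y, z (tool frame shifts in units) 
t=np.linspace(1.72,0,61)
X=-.189*np.cos(t)+.006*np.sin(t);Z=.189*np.sin(t)+.006*np.cos(t)
d=np.c_[np.diff(X),-np.diff(Z)]/.05
for k in range(0,60,6):print(k,np.round(t[k],2),np.round(d[k:k+6].mean(0),3),np.round([X[k]-X[0],Z[k]-Z[0]],4))
E
```

```text
[ 0.68526827 -0.08805974  0.22512302] [-4.57884072 -2.11980266  1.53325028] 0.010019957289123289
0 1.72 [-0.108 -0.01 ] [0. 0.]
6 1.55 [-0.108  0.008] [-0.0323  0.0031]
12 1.38 [-0.105  0.027] [-0.0647  0.0006]
18 1.2 [-0.099  0.044] [-0.0962 -0.0074]
24 1.03 [-0.09   0.061] [-0.1259 -0.0207]
30 0.86 [-0.078  0.075] [-0.1528 -0.0389]
36 0.69 [-0.064  0.087] [-0.1762 -0.0614]
42 0.52 [-0.048  0.097] [-0.1955 -0.0875]
48 0.34 [-0.031  0.104] [-0.2099 -0.1166]
54 0.17 [-0.013  0.108] [-0.2192 -0.1477]
```

View pics/w2.png

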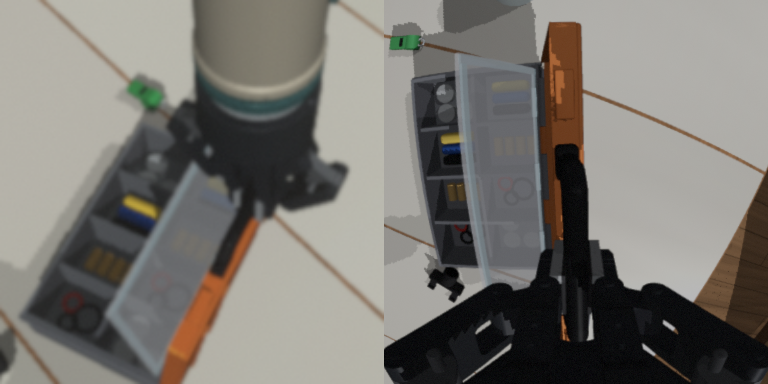

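The bar is held at its middle and both fingers are clear of the clear lid. Now I lower along the arc, keeping the tool vertical so the bar turns in the grip.

>>> {"api": "move_arm", "payload": {
  "motion": [
    {"wx": 0,"wy": 0,"wz": 0,"x": 0,"y": -0.108,"z": -0.018,"claw": 0},
    {"wx": 0,"wy": 0,"wz": 0,"x": 0,"y": -0.108,"z": -0.015,"claw": 0},
    {"wx": 0,"wy": 0,"wz": 0,"x": 0,"y": -0.108,"z": -0.012,"claw": 0},
    {"wx": 0,"wy": 0,"wz": 0,"x": 0,"y": -0.108,"z": -0.009,"claw": 0},
    {"wx": 0,"wy": 0,"wz": 0,"x": 0,"y": -0.108,"z": -0.006,"claw": 0},
    {"wx": 0,"wy": 0,"wz": 0,"x": 0,"y": -0.108,"z": -0.003,"claw": 0}
  ]
}}

```text
clock: 6.2
eef_pos: [0.657, -0.0991, 0.2287]
tcp_rot: [3.14, 0.001, 1.923]
contact_force: [3.4, -1.3, -3.6]
grip_width: 0.01
finger_force: 58.5
```

>>> {"api": "move_arm", "payload": {
  "motion": [
    {"wx": 0,"wy": 0,"wz": 0,"x": 0,"y": -0.108,"z": 0,"claw": 0},
    {"wx": 0,"wy": 0,"wz": 0,"x": 0,"y": -0.108,"z": 0.003,"claw": 0},
    {"wx": 0,"wy": 0,"wz": 0,"x": 0,"y": -0.108,"z": 0.007,"claw": 0},
    {"wx": 0,"wy": 0,"wz": 0,"x": 0,"y": -0.108,"z": 0.01,"claw": 0},
    {"wx": 0,"wy": 0,"wz": 0,"x": 0,"y": -0.107,"z": 0.013,"claw": 0},
    {"wx": 0,"wy": 0,"wz": 0,"x": 0,"y": -0.107,"z": 0.016,"claw": 0}
  ]
}}

```text
clock: 6.7
eef_pos: [0.6269, -0.1109, 0.2274]
tcp_rot: [3.139, 0.003, 1.923]
contact_force: [2.3, -4.6, 4.7]
grip_width: 0.0102
finger_force: 59.0
```

```bash
python3 - <<'E'
from h import *
s=r.sense();p=np.array(s["eef_pos"])
print(p,(p-[.6853,-.0881,.2252])@np.array([np.cos(.36),np.sin(.36),0]),s["contact_force"],s["ft_torque"],s["grip_width"])
E
```

```text
[ 0.62690562 -0.11088683  0.22739233] -0.06267833034349084 [ 2.29766487 -4.64021121  4.66777124] [-0.51989745 -0.875507    0.27158992] 0.010222515970091953
```

>>> {"api": "move_arm", "payload": {
  "motion": [
    {"wx": 0,"wy": 0,"wz": 0,"x": 0,"y": -0.106,"z": 0.019,"claw": 0},
    {"wx": 0,"wy": 0,"wz": 0,"x": 0,"y": -0.106,"z": 0.022,"claw": 0},
    {"wx": 0,"wy": 0,"wz": 0,"x": 0,"y": -0.105,"z": 0.025,"claw": 0},
    {"wx": 0,"wy": 0,"wz": 0,"x": 0,"y": -0.105,"z": 0.028,"claw": 0},
    {"wx": 0,"wy": 0,"wz": 0,"x": 0,"y": -0.104,"z": 0.031,"claw": 0},
    {"wx": 0,"wy": 0,"wz": 0,"x": 0,"y": -0.103,"z": 0.034,"claw": 0},
    {"wx": 0,"wy": 0,"wz": 0,"x": 0,"y": -0.102,"z": 0.037,"claw": 0},
    {"wx": 0,"wy": 0,"wz": 0,"x": 0,"y": -0.101,"z": 0.04,"claw": 0},
    {"wx": 0,"wy": 0,"wz": 0,"x": 0,"y": -0.1,"z": 0.043,"claw": 0},
    {"wx": 0,"wy": 0,"wz": 0,"x": 0,"y": -0.098,"z": 0.046,"claw": 0},
    {"wx": 0,"wy": 0,"wz": 0,"x": 0,"y": -0.097,"z": 0.048,"claw": 0},
    {"wx": 0,"wy": 0,"wz": 0,"x": 0,"y": -0.095,"z": 0.051,"claw": 0}
  ]
}}

```text
clock: 7.7
eef_pos: [0.5694, -0.1331, 0.2055]
tcp_rot: [3.141, 0.005, 1.924]
contact_force: [2.7, -7.4, 3.4]
grip_width: 0.01
finger_force: 61.4
```

```bash
python3 - <<'E'
from h import *
s=r.sense();p=np.array(s["eef_pos"]);d=p-[.6853,-.0881,.2252]
print(p,d@np.array([np.cos(.36),np.sin(.36),0]),d@np.array([-np.sin(.36),np.cos(.36),0]),d[2],s["contact_force"],s["ft_torque"],s["grip_width"])
a=r.camera("top")["pixels"][70:270,200:450];b=r.camera("scene")["pixels"][130:330,100:330]
cv2.imwrite("pics/w3.png",np.hstack([cv2.resize(b,None,fx=1.6,fy=1.6),cv2.resize(a,None,fx=1.6,fy=1.6)]))
E
```

```text
[ 0.56939549 -0.13309387  0.20553556] -0.12432484214662999 -0.0012794507823741044 -0.019664442096949813 [ 2.70519834 -7.42401368  3.35625769] [-1.00700888 -0.79675029  0.24746723] 0.010048449676337794
```

View pics/w3.png

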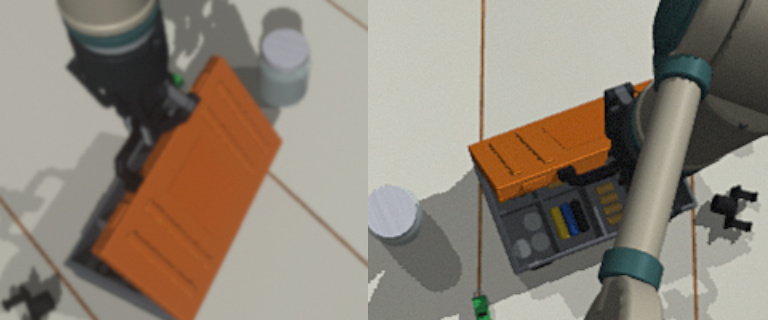

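The orange lid follows the gripper at about 60°, with the jar, whistle and mouthpiece untouched. I'll continue the arc.

>>> {"api": "move_arm", "payload": {
  "motion": [
    {"wx": 0,"wy": 0,"wz": 0,"x": 0,"y": -0.094,"z": 0.054,"claw": 0},
    {"wx": 0,"wy": 0,"wz": 0,"x": 0,"y": -0.093,"z": 0.056,"claw": 0},
    {"wx": 0,"wy": 0,"wz": 0,"x": 0,"y": -0.091,"z": 0.059,"claw": 0},
    {"wx": 0,"wy": 0,"wz": 0,"x": 0,"y": -0.089,"z": 0.062,"claw": 0},
    {"wx": 0,"wy": 0,"wz": 0,"x": 0,"y": -0.087,"z": 0.064,"claw": 0},
    {"wx": 0,"wy": 0,"wz": 0,"x": 0,"y": -0.085,"z": 0.067,"claw": 0},
    {"wx": 0,"wy": 0,"wz": 0,"x": 0,"y": -0.083,"z": 0.069,"claw": 0},
    {"wx": 0,"wy": 0,"wz": 0,"x": 0,"y": -0.081,"z": 0.072,"claw": 0},
    {"wx": 0,"wy": 0,"wz": 0,"x": 0,"y": -0.079,"z": 0.074,"claw": 0},
    {"wx": 0,"wy": 0,"wz": 0,"x": 0,"y": -0.077,"z": 0.076,"claw": 0},
    {"wx": 0,"wy": 0,"wz": 0,"x": 0,"y": -0.075,"z": 0.078,"claw": 0},
    {"wx": 0,"wy": 0,"wz": 0,"x": 0,"y": -0.073,"z": 0.08,"claw": 0}
  ]
}}

```text
clock: 8.8
eef_pos: [0.5224, -0.151, 0.1652]
tcp_rot: [3.141, 0.006, 1.924]
contact_force: [2.3, -8.2, 5.1]
grip_width: 0.01
finger_force: 62.4
```

>>> {"api": "move_arm", "payload": {
  "motion": [
    {"wx": 0,"wy": 0,"wz": 0,"x": 0,"y": -0.071,"z": 0.082,"claw": 0},
    {"wx": 0,"wy": 0,"wz": 0,"x": 0,"y": -0.068,"z": 0.084,"claw": 0},
    {"wx": 0,"wy": 0,"wz": 0,"x": 0,"y": -0.066,"z": 0.086,"claw": 0},
    {"wx": 0,"wy": 0,"wz": 0,"x": 0,"y": -0.063,"z": 0.088,"claw": 0},
    {"wx": 0,"wy": 0,"wz": 0,"x": 0,"y": -0.061,"z": 0.09,"claw": 0},
    {"wx": 0,"wy": 0,"wz": 0,"x": 0,"y": -0.058,"z": 0.092,"claw": 0}
  ]
}}

```text
clock: 9.3
eef_pos: [0.5046, -0.158, 0.1388]
tcp_rot: [3.141, 0.007, 1.925]
contact_force: [2.3, -9.4, 2.5]
grip_width: 0.0099
finger_force: 63.8
```

```bash
cat >> h.py <<'E'
def st():
    s=r.sense();p=np.array(s["eef_pos"]);d=p-[.6853,-.0881,.2252]
    print(np.round([d@np.array([np.cos(.36),np.sin(.36),0]),d@np.array([-np.sin(.36),np.cos(.36),0]),d[2]],4),np.round(s["contact_force"],1),np.round(s["ft_torque"],2),s["grip_width"],s["finger_force"],np.round(s["q"],2))
E
python3 -c "from h import *;st()"
```

```text
[-0.1937 -0.0018 -0.0864] [ 2.3 -9.4  2.5] [-1.33 -0.71  0.31] 0.009916771585454653 63.813157081604004 [-0.43  0.27  1.75 -0.    1.11 -0.78]
```

>>> {"api": "move_arm", "payload": {
  "motion": [
    {"wx": 0,"wy": 0,"wz": 0,"x": 0,"y": -0.055,"z": 0.093,"claw": 0},
    {"wx": 0,"wy": 0,"wz": 0,"x": 0,"y": -0.052,"z": 0.095,"claw": 0},
    {"wx": 0,"wy": 0,"wz": 0,"x": 0,"y": -0.05,"z": 0.096,"claw": 0},
    {"wx": 0,"wy": 0,"wz": 0,"x": 0,"y": -0.047,"z": 0.098,"claw": 0},
    {"wx": 0,"wy": 0,"wz": 0,"x": 0,"y": -0.044,"z": 0.099,"claw": 0},
    {"wx": 0,"wy": 0,"wz": 0,"x": 0,"y": -0.041,"z": 0.101,"claw": 0},
    {"wx": 0,"wy": 0,"wz": 0,"x": 0,"y": -0.038,"z": 0.102,"claw": 0},
    {"wx": 0,"wy": 0,"wz": 0,"x": 0,"y": -0.035,"z": 0.103,"claw": 0},
    {"wx": 0,"wy": 0,"wz": 0,"x": 0,"y": -0.032,"z": 0.104,"claw": 0},
    {"wx": 0,"wy": 0,"wz": 0,"x": 0,"y": -0.029,"z": 0.104,"claw": 0},
    {"wx": 0,"wy": 0,"wz": 0,"x": 0,"y": -0.026,"z": 0.105,"claw": 0},
    {"wx": 0,"wy": 0,"wz": 0,"x": 0,"y": -0.023,"z": 0.106,"claw": 0}
  ]
}}

```text
clock: 10.3
eef_pos: [0.4819, -0.1669, 0.0785]
tcp_rot: [-3.14, 0.007, 1.926]
contact_force: [-1.0, -12.6, 1.7]
grip_width: 0.01
finger_force: 66.6
```

```bash
python3 -c "from h import *;st()"
```

```text
[-0.2182 -0.0021 -0.1467] [ -1.  -12.6   1.7] [-1.85 -0.19  0.29] 0.009982576031635186 66.63618564605713 [-0.47  0.31  1.87 -0.01  0.95 -0.82]
```

>>> {"api": "move_arm", "payload": {
  "motion": [
    {"wx": 0,"wy": 0,"wz": 0,"x": 0,"y": -0.02,"z": 0.107,"claw": 0},
    {"wx": 0,"wy": 0,"wz": 0,"x": 0,"y": -0.017,"z": 0.107,"claw": 0},
    {"wx": 0,"wy": 0,"wz": 0,"x": 0,"y": -0.014,"z": 0.108,"claw": 0},
    {"wx": 0,"wy": 0,"wz": 0,"x": 0,"y": -0.01,"z": 0.108,"claw": 0},
    {"wx": 0,"wy": 0,"wz": 0,"x": 0,"y": -0.007,"z": 0.1,"claw": 0},
    {"wx": 0,"wy": 0,"wz": 0,"x": 0,"y": -0.004,"z": 0.08,"claw": 0},
    {"wx": 0,"wy": 0,"wz": 0,"x": 0,"y": 0,"z": 0.04,"claw": 0}
  ]
}}

```text
clock: 10.88
eef_pos: [0.4776, -0.1685, 0.0457]
tcp_rot: [-3.138, 0.007, 1.927]
contact_force: [-2.9, -15.6, 2.2]
grip_width: 0.0097
finger_force: 67.7
```

```bash
python3 -c "from h import *;st()"
```

```text
[-0.2227 -0.0021 -0.1795] [ -2.9 -15.6   2.2] [-2.17  0.02  0.33] 0.009686421102845236 67.68845915794373 [-0.47  0.35  1.92 -0.01  0.87 -0.82]
```

>>> {"api": "move_arm", "payload": {
  "motion": [
    {"wx": 0,"wy": 0,"wz": 0,"x": 0,"y": 0,"z": 0.03,"claw": 0},
    {"wx": 0,"wy": 0,"wz": 0,"x": 0,"y": 0,"z": 0.03,"claw": 0},
    {"wx": 0,"wy": 0,"wz": 0,"x": 0,"y": 0,"z": 0,"claw": 0},
    {"wx": 0,"wy": 0,"wz": 0,"x": 0,"y": 0,"z": 0,"claw": 0}
  ]
}}

```text
clock: 11.22
eef_pos: [0.4774, -0.1686, 0.0425]
tcp_rot: [-3.138, 0.006, 1.927]
contact_force: [-2.6, -16.1, -2.0]
grip_width: 0.0103
finger_force: 68.2
```

```bash
python3 - <<'E'
from h import *
st()
a=r.camera("top")["pixels"][70:270,200:450];b=r.camera("scene")["pixels"][130:330,100:330]
cv2.imwrite("pics/w4.png",np.hstack([cv2.resize(b,None,fx=1.6,fy=1.6),cv2.resize(a,None,fx=1.6,fy=1.6)]))
E
```

```text
[-0.223  -0.0021 -0.1827] [ -2.6 -16.1  -2. ] [-2.39  0.32  0.33] 0.010320608755528149 68.21946501731873 [-0.47  0.36  1.92 -0.01  0.86 -0.82]
```

View pics/w4.png

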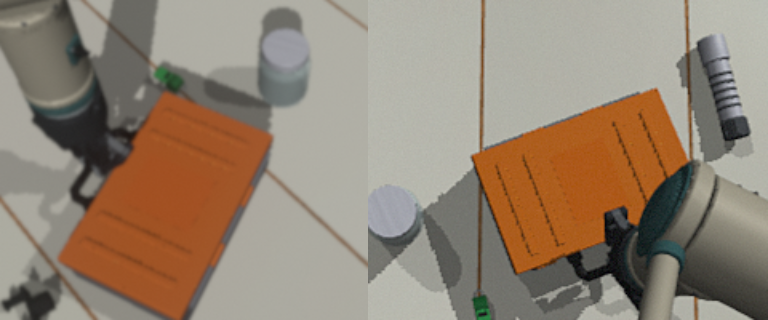

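Both views show the orange lid lying on the tub, but there is no clear upward reaction yet. I'll press further until one appears.

>>> {"api": "move_arm", "payload": {
  "motion": [
    {"wx": 0,"wy": 0,"wz": 0,"x": 0,"y": 0,"z": 0.03,"claw": 0},
    {"wx": 0,"wy": 0,"wz": 0,"x": 0,"y": 0,"z": 0.03,"claw": 0},
    {"wx": 0,"wy": 0,"wz": 0,"x": 0,"y": 0,"z": 0.03,"claw": 0},
    {"wx": 0,"wy": 0,"wz": 0,"x": 0,"y": 0,"z": 0,"claw": 0}
  ]
}}

```text
clock: 11.65
eef_pos: [0.4774, -0.1686, 0.0402]
tcp_rot: [-3.138, 0.007, 1.927]
contact_force: [-6.1, -14.1, 16.2]
grip_width: 0.0097
finger_force: 70.0
```

```bash
python3 -c "from h import *;st()"
```

```text
[-0.223  -0.0021 -0.185 ] [ -6.1 -14.1  16.2] [-2.12  0.94  0.26] 0.009679976567621188 70.02293944358826 [-0.47  0.36  1.92 -0.01  0.85 -0.82]
```

>>> {"api": "move_arm", "payload": {
  "motion": [
    {"wx": 0,"wy": 0,"wz": 0,"x": 0,"y": 0,"z": 0.03,"claw": 0},
    {"wx": 0,"wy": 0,"wz": 0,"x": 0,"y": 0,"z": 0.03,"claw": 0},
    {"wx": 0,"wy": 0,"wz": 0,"x": 0,"y": 0,"z": 0,"claw": 0},
    {"wx": 0,"wy": 0,"wz": 0,"x": 0,"y": 0,"z": 0,"claw": 0},
    {"wx": 0,"wy": 0,"wz": 0,"x": 0,"y": 0,"z": 0,"claw": 0},
    {"wx": 0,"wy": 0,"wz": 0,"x": 0,"y": 0,"z": 0,"claw": 0},
    {"wx": 0,"wy": 0,"wz": 0,"x": 0,"y": 0,"z": 0,"claw": 0},
    {"wx": 0,"wy": 0,"wz": 0,"x": 0,"y": 0,"z": 0,"claw": 0}
  ]
}}

```text
clock: 12.32
eef_pos: [0.4775, -0.1687, 0.0399]
tcp_rot: [-3.139, 0.008, 1.928]
contact_force: [-11.5, -13.0, 36.7]
grip_width: 0.0099
finger_force: 72.1
```

```bash
python3 - <<'E'
from h import *
st()
t=np.linspace(0,1.05,43)
X=-.189*np.cos(t)+.006*np.sin(t);Z=.189*np.sin(t)+.006*np.cos(t)
d=np.c_[np.diff(X),-np.diff(Z)]/.05;print(np.round(d,3).tolist())
E
```

```text
[-0.2229 -0.0022 -0.1853] [-11.5 -13.   36.7] [-1.87  1.71  0.26] 0.009888088347007126 72.12132811546326 [-0.47  0.36  1.93 -0.01  0.85 -0.82]
[[0.004, -0.094], [0.007, -0.094], [0.009, -0.094], [0.011, -0.094], [0.014, -0.094], [0.016, -0.093], [0.018, -0.093], [0.021, -0.092], [0.023, -0.092], [0.025, -0.091], [0.027, -0.09], [0.03, -0.09], [0.032, -0.089], [0.034, -0.088], [0.036, -0.087], [0.038, -0.086], [0.041, -0.085], [0.043, -0.084], [0.045, -0.083], [0.047, -0.082], [0.049, -0.081], [0.051, -0.08], [0.053, -0.078], [0.055, -0.077], [0.057, -0.076], [0.059, -0.074], [0.06, -0.073], [0.062, -0.071], [0.064, -0.07], [0.066, -0.068], [0.067, -0.066], [0.069, -0.065], [0.071, -0.063], [0.072, -0.061], [0.074, -0.059], [0.075, -0.057], [0.077, -0.055], [0.078, -0.054], [0.079, -0.052], [0.081, -0.05], [0.082, -0.048], [0.083, -0.045]]
```

That is a firm stop: 37 N with only 0.3 mm more travel. The lids are shut and have been held there. Now I raise the orange lid.

>>> {"api": "move_arm", "payload": {
  "motion": [
    {"wx": 0,"wy": 0,"wz": 0,"x": 0,"y": 0,"z": -0.06,"claw": 0},
    {"wx": 0,"wy": 0,"wz": 0,"x": 0,"y": 0.004,"z": -0.094,"claw": 0},
    {"wx": 0,"wy": 0,"wz": 0,"x": 0,"y": 0.007,"z": -0.094,"claw": 0},
    {"wx": 0,"wy": 0,"wz": 0,"x": 0,"y": 0.009,"z": -0.094,"claw": 0},
    {"wx": 0,"wy": 0,"wz": 0,"x": 0,"y": 0.011,"z": -0.094,"claw": 0},
    {"wx": 0,"wy": 0,"wz": 0,"x": 0,"y": 0.014,"z": -0.094,"claw": 0},
    {"wx": 0,"wy": 0,"wz": 0,"x": 0,"y": 0.016,"z": -0.093,"claw": 0},
    {"wx": 0,"wy": 0,"wz": 0,"x": 0,"y": 0.018,"z": -0.093,"claw": 0},
    {"wx": 0,"wy": 0,"wz": 0,"x": 0,"y": 0.021,"z": -0.092,"claw": 0},
    {"wx": 0,"wy": 0,"wz": 0,"x": 0,"y": 0.023,"z": -0.092,"claw": 0},
    {"wx": 0,"wy": 0,"wz": 0,"x": 0,"y": 0.025,"z": -0.091,"claw": 0},
    {"wx": 0,"wy": 0,"wz": 0,"x": 0,"y": 0.027,"z": -0.09,"claw": 0}
  ]
}}

```text
clock: 13.32
eef_pos: [0.4843, -0.1659, 0.089]
tcp_rot: [-3.134, 0.006, 1.927]
contact_force: [-2.8, -16.2, -0.2]
grip_width: 0.0097
finger_force: 66.4
```

```bash
python3 -c "from h import *;st()"
```

```text
[-0.2155 -0.002  -0.1362] [ -2.8 -16.2  -0.2] [-2.49  0.63  0.32] 0.009702299551747265 66.41294717788696 [-0.46  0.31  1.85 -0.01  0.98 -0.81]
```

>>> {"api": "move_arm", "payload": {
  "motion": [
    {"wx": 0,"wy": 0,"wz": 0,"x": 0,"y": 0.03,"z": -0.09,"claw": 0},
    {"wx": 0,"wy": 0,"wz": 0,"x": 0,"y": 0.032,"z": -0.089,"claw": 0},
    {"wx": 0,"wy": 0,"wz": 0,"x": 0,"y": 0.034,"z": -0.088,"claw": 0},
    {"wx": 0,"wy": 0,"wz": 0,"x": 0,"y": 0.036,"z": -0.087,"claw": 0},
    {"wx": 0,"wy": 0,"wz": 0,"x": 0,"y": 0.038,"z": -0.086,"claw": 0},
    {"wx": 0,"wy": 0,"wz": 0,"x": 0,"y": 0.041,"z": -0.085,"claw": 0},
    {"wx": 0,"wy": 0,"wz": 0,"x": 0,"y": 0.043,"z": -0.084,"claw": 0},
    {"wx": 0,"wy": 0,"wz": 0,"x": 0,"y": 0.045,"z": -0.083,"claw": 0},
    {"wx": 0,"wy": 0,"wz": 0,"x": 0,"y": 0.047,"z": -0.082,"claw": 0},
    {"wx": 0,"wy": 0,"wz": 0,"x": 0,"y": 0.049,"z": -0.081,"claw": 0}
  ]
}}

```text
clock: 14.15
eef_pos: [0.5008, -0.1594, 0.1318]
tcp_rot: [-3.13, 0.006, 1.927]
contact_force: [-6.6, -16.8, 4.1]
grip_width: 0.0101
finger_force: 65.0
```

>>> {"api": "move_arm", "payload": {
  "motion": [
    {"wx": 0,"wy": 0,"wz": 0,"x": 0,"y": 0.051,"z": -0.08,"claw": 0},
    {"wx": 0,"wy": 0,"wz": 0,"x": 0,"y": 0.053,"z": -0.078,"claw": 0},
    {"wx": 0,"wy": 0,"wz": 0,"x": 0,"y": 0.055,"z": -0.077,"claw": 0},
    {"wx": 0,"wy": 0,"wz": 0,"x": 0,"y": 0.057,"z": -0.076,"claw": 0},
    {"wx": 0,"wy": 0,"wz": 0,"x": 0,"y": 0.059,"z": -0.074,"claw": 0},
    {"wx": 0,"wy": 0,"wz": 0,"x": 0,"y": 0.06,"z": -0.073,"claw": 0},
    {"wx": 0,"wy": 0,"wz": 0,"x": 0,"y": 0.062,"z": -0.071,"claw": 0},
    {"wx": 0,"wy": 0,"wz": 0,"x": 0,"y": 0.064,"z": -0.07,"claw": 0},
    {"wx": 0,"wy": 0,"wz": 0,"x": 0,"y": 0.066,"z": -0.068,"claw": 0},
    {"wx": 0,"wy": 0,"wz": 0,"x": 0,"y": 0.067,"z": -0.066,"claw": 0}
  ]
}}

```text
clock: 14.98
eef_pos: [0.5263, -0.1494, 0.1691]
tcp_rot: [-3.125, 0.005, 1.926]
contact_force: [-11.8, -15.7, 10.9]
grip_width: 0.01
finger_force: 64.2
```

```bash
python3 -c "from h import *;st()"
```

```text
[-0.1705 -0.0014 -0.0561] [-11.8 -15.7  10.9] [-2.55  2.3   0.3 ] 0.010012126363951776 64.15715396404266 [-0.39  0.28  1.66 -0.02  1.21 -0.74]
```

>>> {"api": "move_arm", "payload": {
  "motion": [
    {"wx": 0,"wy": 0,"wz": 0,"x": 0,"y": 0.069,"z": -0.065,"claw": 0},
    {"wx": 0,"wy": 0,"wz": 0,"x": 0,"y": 0.071,"z": -0.063,"claw": 0},
    {"wx": 0,"wy": 0,"wz": 0,"x": 0,"y": 0.072,"z": -0.061,"claw": 0},
    {"wx": 0,"wy": 0,"wz": 0,"x": 0,"y": 0.074,"z": -0.059,"claw": 0},
    {"wx": 0,"wy": 0,"wz": 0,"x": 0,"y": 0.075,"z": -0.057,"claw": 0},
    {"wx": 0,"wy": 0,"wz": 0,"x": 0,"y": 0.077,"z": -0.055,"claw": 0},
    {"wx": 0,"wy": 0,"wz": 0,"x": 0,"y": 0.078,"z": -0.054,"claw": 0},
    {"wx": 0,"wy": 0,"wz": 0,"x": 0,"y": 0.079,"z": -0.052,"claw": 0},
    {"wx": 0,"wy": 0,"wz": 0,"x": 0,"y": 0.081,"z": -0.05,"claw": 0},
    {"wx": 0,"wy": 0,"wz": 0,"x": 0,"y": 0.07,"z": -0.04,"claw": 0},
    {"wx": 0,"wy": 0,"wz": 0,"x": 0,"y": 0.04,"z": -0.02,"claw": 0},
    {"wx": 0,"wy": 0,"wz": 0,"x": 0,"y": 0,"z": 0,"claw": 0}
  ]
}}

```text
clock: 15.98
eef_pos: [0.5625, -0.1354, 0.2013]
tcp_rot: [-3.126, 0.005, 1.925]
contact_force: [-16.8, -11.4, 25.7]
grip_width: 0.0096
finger_force: 64.0
```

>>> {"api": "move_arm", "payload": {
  "motion": [
    {"wx": 0,"wy": 0,"wz": 0,"x": 0,"y": 0,"z": 0,"claw": 0},
    {"wx": 0,"wy": 0,"wz": 0,"x": 0,"y": 0,"z": 0,"claw": 0},
    {"wx": 0,"wy": 0,"wz": 0,"x": 0,"y": 0,"z": 0,"claw": 0},
    {"wx": 0,"wy": 0,"wz": 0,"x": 0,"y": 0,"z": 0,"claw": 0}
  ]
}}

```text
clock: 16.32
eef_pos: [0.5624, -0.1354, 0.2012]
tcp_rot: [-3.127, 0.005, 1.924]
contact_force: [-16.6, -11.8, 25.7]
grip_width: 0.0103
finger_force: 63.9
```

```bash
python3 - <<'E'
from h import *
from math import *
st()
p=np.array(r.sense()["eef_pos"]);dx=np.array([cos(.36),sin(.36),0])
X=(p-[.6853,-.0881,0])@dx+.034;Z=p[2]+.019-.058
print("angle",atan2(Z,-X)-.03,hypot(X,Z), "from travel", atan2(p[2]-.2252+.186,-X)-.03)
a=r.camera("top")["pixels"][70:270,200:450];b=r.camera("scene")["pixels"][130:330,100:330];w=r.camera("wrist")["pixels"]
cv2.imwrite("pics/w5.png",np.hstack([cv2.resize(b,None,fx=1.6,fy=1.6),cv2.resize(a,None,fx=1.6,fy=1.6)]))
cv2.imwrite("pics/w6.png",w)
E
```

```text
[-0.1316 -0.001  -0.024 ] [-16.6 -11.8  25.7] [-1.91  3.04  0.26] 0.010264915694393147 63.935070633888245 [-0.35  0.3   1.54 -0.01  1.31 -0.7 ]
angle 0.999003408391856 0.18934644880391552 from travel 0.9984582278287975
```

View pics/w5.png

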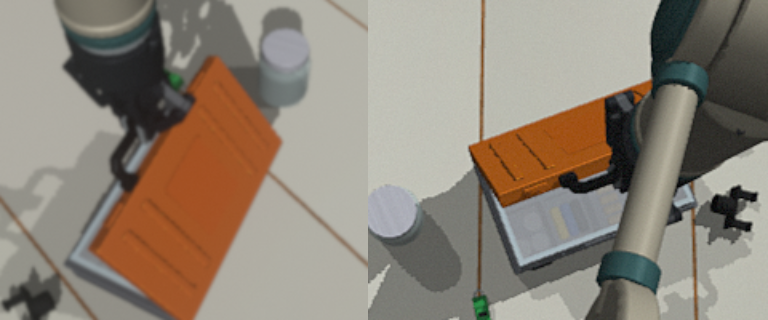

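View pics/w6.png

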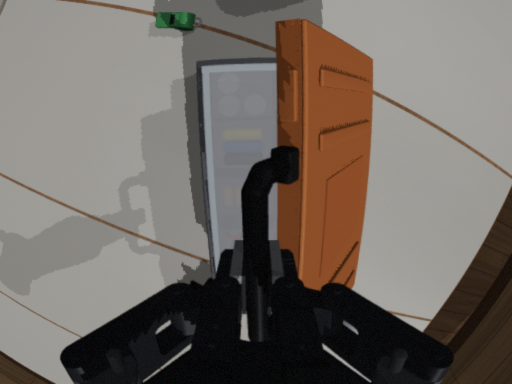

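The top view shows the clear lid's pale rim lying on the tub's front edge at (520,262)–(690,203), fully shut. The orange lid is held still at about 1.0 rad with a firm grip, and the jar, whistle and mouthpiece have not moved. I'm handing in.

```bash
python3 -c "
from station import r
print(r.finish_job())"
```

```text
the job is handed in; nothing more can be done
None
```

I lowered both lids together until they were fully shut, then raised the orange lid alone and handed the job in with the gripper holding it at about 1.0 rad (57°). The last pictures show the clear lid still shut; the hand-in returned no verdict.

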